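# Open the pop-up socket tower on the shop counter

## Robot

A 6-joint arm with a two-finger parallel gripper is mounted at the origin on the work surface. World frame = base frame: x ahead of the robot, y to its left, z up, the work surface at z = 0. Lengths are in m, angles in degrees, forces in N, time in s.
With the tool pointing down it reaches from about 0.275 to 0.875 m from the base axis. Payload 12.5 kg.
Tool frame: the origin (TCP) lies on the centre line of the jaws, within the pads' length; the fingertips stand 8 mm ahead of it and the grasp point (between the pads) lies 11 mm behind it; z points along the fingers, y is the line along which they close (so a half turn about z gives the same grasp; the last joint's range is limited). The gripper opens to 85 mm and grips with 20 to 120 N. Pads are 22 mm wide; open, the fingers measure 114 mm over their backs; the gripper's body (76 mm by 85 mm) begins 54 mm behind the grasp point. The pads swing forward as they close: fully open they stand 13 mm farther back than shut.
Start: joints at [-67.987, 20.094, 94.641, -0, 65.266, -4.847], TCP at [0.249, -0.491, 0.21] pointing down, gripper open.
Joint ranges: [-157.81, 157.81], [-45, 120.19], [0.68, 151.7], [-89.99, 269.99], [4.06, 180], [-164.3, 164.3]. Speed limits (degrees/s): [127.2, 127.2, 159.86, 180, 180, 180].

## Interface

Orientations are given as a 3x3 rotation matrix whose columns are the frame's x, y, z axes.
In Python, from workcell import sense, viewer, robot gives the robot as it stands.
- The arm moves only by the tool apply_moves, never from a script. Its argument "rows" is a list of rows, each an object with "xyz": the shift along the world's x, y, z in mm, a list of three; "turn": the turn about the world's z in rad; "gripper": the opening in per cent of the stroke, from 0 (shut) to 100 (fully open). In form: [{"xyz": [x, y, z], "turn": turn, "gripper": gripper}, ...]. A call has 1 to 12 rows; each row is the pose to reach, as a shift and turn from the pose commanded when the call began; what a row does not reach only later rows make up. A row lasts 1/8 s, in which the tool goes at most 62.5 mm and 10.7 degrees, less where a joint would pass 70% of its speed; a pose out of reach is approached as far as the arm can. A call with a gripper value outside its range is refused whole. The fingers move at their own pace and stop on an object; "squeeze" is the grip in N (left out, the last holds). Time passes only in rows, so rows that repeat a pose let the fingers close. It gives the time, the measured TCP pose, the force, the opening and the grip force at its end, in the units of the state.
- sense(): the state, without advancing time (a new reading comes with each control period).
- viewer.grab_frame(name): name is "scene" or "top" or "wrist"; returns a dict with "color" (400x640x3 uint8, red, green, blue), "z_map" (400x640 float32, m along the optical axis (not along the pixel's ray), 0 where there is no reading), "fx", "fy", "cx", "cy" (pixels), "k1" (the pictures are not rectified: a ray, as slopes to the right and down, at radius r is drawn at 1 + k1 r^2 times it, then the intrinsics apply), "world_to_cam" (4x4, takes a point from world to camera coordinates); the wrist camera has in their place "mount" (4x4, takes a point from camera to tool coordinates, whose origin is the TCP and whose axes are the flange's). Camera axes: x right, y up, looking along -z (the intrinsics and any distortion apply to the point x, -y, -z); pixel columns grow to the right and rows downward; lengths in m; the calibration is good to about 2 mm. A picture is of the moment at which its call begins: read the wrist's pose just before it.
- robot.sign_off(): hands the job in; it is judged then, once.
The state is a dict: "t": time; "joints": joint angles; "joint_velocities": joint speeds; "joint_torque": joint torques, N m; "tool_pos": TCP position; "orientation": TCP orientation; "ft_force": force on the tool from outside, world axes, zero at the start; "ft_torque": the same for the moment, N m; "finger_gap": finger opening in m; "finger_force": force on a finger pad.
Only numpy, scipy, OpenCV 4.12 (cv2) and the standard library are available. Lean on these libraries where they do the work, as an engineer would, in place of code of your own. Each camera call takes 0.05 s, during which the arm holds its last target. There are 200 camera calls.

## Task

Open the pop-up socket tower in the shop counter for a customer: first lift the loose black dust cap off it and set the cap down gently, flat and right way up, in the round blue holder dish. Then press the top of the tower in until it springs up, take hold of it, pull it up to its full height and leave it standing there. Do not shift the goods lying on the counter.

Things in the scene. Friction and masses are not known exactly. Their poses are not given: they have to be found in the camera images.
- popup: Fixed square aluminium bezel of the pop-up tower, 66 x 66 mm, 10 mm high, on the counter, with a 52 mm square opening in which the tower stands. Origin: centre of its underside, at counter height; x and y along its sides, z up. It is hidden under the dust cap at the start.
- tower_top (a point): Centre of the top face of the tower, a white square column 50 x 50 mm, a green disc on its top and black round sockets on its sides, which run parallel to the bezel's x and y. At the start it is down and latched, its top flush with the bezel's (10 mm above the counter), so it cannot be gripped.
- ejector (a joint): Height of the spring carriage that carries the tower, m: 0 latched. Push-to-release: pressed down about 5 mm by the tower's top (about 4 N; it stops at 5 to 6 mm) it unlatches, pushes back harder and, as the finger is withdrawn, rises by itself to 0.038 (tower top 38 mm above the bezel, 48 mm above the counter). It does not latch again when pressed back.
- tower (a joint): How far the tower is drawn up out of the spring carriage, m: 0 not at all, 0.070 full height (stop). Pulled straight up it resists with about 8 N and stays by friction wherever it is left. Height of its top above the counter = 0.010 + ejector + tower (0.118 when fully up).
- cap: Loose round black plastic dust cap, 108 mm across and 24 mm high (inside 100 mm across, 20 mm deep), with a red upright cylindrical knob on top, 28 mm across, from 24 to 59 mm above its rim. About 90 g. At the start it stands on the counter over the bezel and tower, touching neither from above. Origin: centre of its lower rim, z up (towards the knob).
- cap_knob (a point): On the axis of the cap's red knob, 48 mm above the cap's lower rim: a height to grip it.
- holder: Fixed round blue dish for the cap, 132 mm outside, 124 mm inside, 14 mm high, floor 4 mm above the counter. Origin: centre of its underside.
- lampholder: Loose white ceramic lampholder, 48 mm across, 52 mm high, standing on the counter; not to be moved. Origin: centre of its underside.
- adaptor: Loose black plug adaptor, 50 x 50 mm, 34 mm high; not to be moved. Origin: centre of its underside.
- tester: Loose yellow handheld tester lying face up, 140 mm along its x, 70 mm along its y, about 40 mm high; not to be moved. Origin: centre of its underside.
Things that resemble listed ones, but are neither listed nor needed, are in the scene too. What is shaped like the cap but turquoise is not meant. Of the things that look like the holder, take the one that is farthest to the robot's right at the start.

How it is judged (in metres and radians):
On the way, in this order (a step that is already met when the one before it is completed fails the run):
1. the cap has been set flat in the holder dish and let go (horizontal distance between cap and holder below 0.012 m and z of cap in the frame of holder below 0.008 m and angle between cap's own z axis and vertical below 0.1 rad and linear speed of cap below 0.03 m/s and contact force between cap and the fingers below 0.1 N), for 0.2 s.
2. the tower has been pressed in until it unlatched, and has sprung up (value of joint ejector above 0.03 m), for 0.1 s.
3. the tower has been drawn up to its full height (value of joint tower above 0.062 m), for 0.2 s.
At the end, for the whole second after the job is handed in: The cap lies right way up and flat (within 0.1 rad) on the floor of the holder dish (centres within 12 mm), at rest; the spring carriage is up (over 30 mm) and the tower drawn out of it by at least 62 of its 70 mm and at rest (horizontal distance between cap and holder below 0.012 m and z of cap in the frame of holder below 0.008 m and angle between cap's own z axis and vertical below 0.1 rad and linear speed of cap below 0.03 m/s and value of joint ejector above 0.03 m and value of joint tower above 0.062 m and velocity of joint tower between -0.01 and 0.01 m/s); the robot touches nothing.
It fails at once if the lampholder was moved by more than 20 mm (distance of lampholder from where it was at the start of the episode above 0.02 m).
It fails at once if the adaptor was moved by more than 20 mm (distance of adaptor from where it was at the start of the episode above 0.02 m).
It fails at once if the tester was moved by more than 20 mm (distance of tester from where it was at the start of the episode above 0.02 m).
It fails at once if the cap was dropped into the dish (fell in faster than 0.5 m/s) (horizontal distance between cap and holder below 0.03 m and z of cap in the frame of holder below 0.03 m and linear speed of cap above 0.5 m/s).
It also fails if it takes over 58 s, if anything falls off the work surface, if the arm or the gripper's body presses on something with over 40 N, if the wrist force passes 120 N, or if a joint passes its speed limit or range.

## Working session

There is one attempt and no reset: what is moved stays moved. The work goes in short steps, Python scripts to look and compute and a tool call to move; the robot and the scene stay as the last step left them, time stands still between calls to the robot, and variables do not carry over. Pictures are saved under pics/ and viewed, at most 10 in all, crops included, and the job is handed in when it is done.

Besides the shell and the picture viewer there is one more tool, called after ">>>" as name(argument=value, ...) on one line, values as JSON. apply_moves: Moves the arm, as the interface text tells. Its arguments: {"type":"object","properties":{"rows":{"type":"array"},"squeeze":{"type":"number"}},"required":["rows"]}

```bash
mkdir -p pics; cat > h.py <<'E'
import numpy as np, cv2
from workcell import sense, viewer, robot
def grab(n):
    s=sense(); f=viewer.grab_frame(n)
    if n=="wrist":
        T=np.eye(4);T[:3,:3]=np.array(s["orientation"]);T[:3,3]=s["tool_pos"]
        f["c2w"]=T@np.array(f["mount"])
    else: f["c2w"]=np.linalg.inv(np.array(f["world_to_cam"]))
    return f
def save(f,p): cv2.imwrite(p,f["color"][:,:,::-1])
def ray(f,uv):
    uv=np.atleast_2d(np.array(uv,float))
    K=np.array([[f["fx"],0,f["cx"]],[0,f["fy"],f["cy"]],[0,0,1.]])
    p=cv2.undistortPoints(uv.reshape(-1,1,2),K,np.array([f["k1"],0,0,0.])).reshape(-1,2)
    d=np.c_[p[:,0],-p[:,1],-np.ones(len(p))]
    return f["c2w"][:3,3], d@f["c2w"][:3,:3].T
def onplane(f,uv,z):
    o,d=ray(f,uv); return o+d*((z-o[2])/d[:,2])[:,None]
def bydepth(f,uv):
    uv=np.atleast_2d(uv); o,d=ray(f,uv)
    z=f["z_map"][uv[:,1].astype(int),uv[:,0].astype(int)]
    return o+d*z[:,None]
E
python3 - <<'E'
from h import *
for n in ("top","scene"):
    f=grab(n); save(f,f"pics/{n}.png"); print(n,f["c2w"][:3,3],f["k1"],f["fx"])
    hsv=cv2.cvtColor(f["color"],cv2.COLOR_RGB2HSV)
    for nm,lo,hi in (("blue",(100,90,40),(130,255,255)),("red",(0,120,60),(8,255,255)),("turq",(80,90,40),(98,255,255)),("yel",(20,110,60),(35,255,255))):
        m=cv2.inRange(hsv,lo,hi)
        k,l,st,c=cv2.connectedComponentsWithStats(m)
        for i in range(1,k):
            if st[i,4]>60:
                print(nm,st[i],c[i].round(1),bydepth(f,c[i].round()).round(3)[0])
print(sense())
E
```

```text
top [ 0.45793445 -0.01912457  0.88871529] -0.07384838387476564 391.5793341787995
blue [ 339  156   59   58 2707] [367.8 184.6] [ 0.555 -0.135  0.006]
blue [ 299  243   60   60 2832] [328.5 272.2] [ 0.362 -0.038  0.005]
blue [609 268  31  30 601] [623.4 282.4] [ 0.322 -0.679  0.069]
red [250 171  15  15 177] [256.9 178.1] [0.571 0.109 0.06 ]
red [245 253  15  13 143] [251.9 258.9] [0.4   0.123 0.058]
turq [ 230  234   50   50 1765] [254.3 257.9] [0.402 0.118 0.059]
yel [299 116  14  10 100] [305.3 120.5] [0.704 0.004 0.019]
yel [ 133  179   42   67 1622] [154.7 215.2] [ 0.458 -0.019  0.889]
yel [  9 348  36  52 873] [ 27.5 379.5] [0.17  0.573 0.13 ]
scene [ 1.57536732 -0.20709312  0.9965669 ] -0.039820177545027334 509.0176237597638
blue [198   4  14  14 131] [205.1  10.8] [-0.682 -0.279  0.138]
blue [206  19  15   8 103] [212.9  22.8] [-0.528 -0.248  0.144]
blue [367  49  13  16 120] [373.3  55.2] [-0.596  0.48  -0.087]
blue [ 274  162   43   30 1039] [295.1 176.6] [ 0.363 -0.039  0.002]
blue [ 63 169  22  19 329] [ 73.1 178.1] [ 0.338 -0.683  0.067]
blue [109 174  23  22 274] [121.3 
[... 707 characters left out ...]
-4.84501092e+00]), 'joint_velocities': array([-0.11970058, -0.02921906, -0.10859031, -0.00643366, -0.08432918,
        0.09373207]), 'joint_torque': array([ 5.10173813e-04, -5.06831074e+01, -2.91874176e+01, -1.10254059e-04,
        2.61948771e-03,  2.68087751e-05]), 'tool_pos': array([ 0.24839982, -0.49035834,  0.21002602]), 'orientation': array([[ 8.92137861e-01,  4.51763097e-01, -3.75775473e-04],
       [ 4.51763242e-01, -8.92137343e-01,  9.66454643e-04],
       [ 1.01365210e-04, -1.03197232e-03, -9.99999462e-01]]), 'ft_force': array([ 0.51047234, -0.12990556, -0.12833113]), 'ft_torque': array([-0.05098237,  0.02888355, -0.01180952]), 'finger_force': 0.0, 'finger_gap': 0.08517104868259207}
```

View pics/top.png

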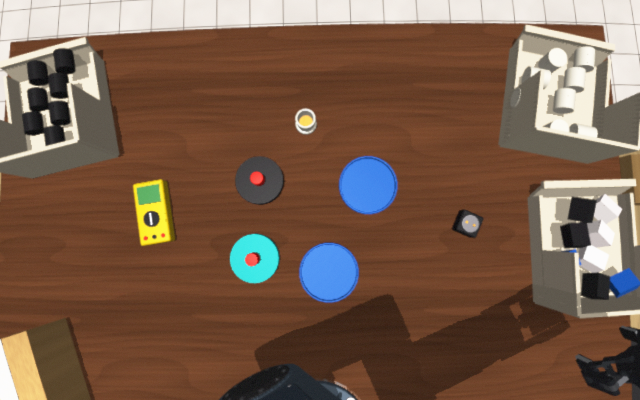

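View pics/scene.png

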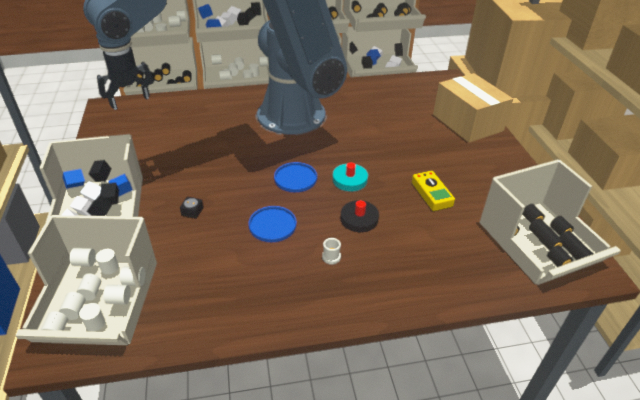

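The top view shows the black cap at about (257,178), the rightmost dish at (368,185), the other dish at (328,272), and the lampholder at (305,120). Next I fly over the cap for a close look.

>>> apply_moves(rows=[{"xyz": [25, 50, 20], "turn": 0, "gripper": 100}, {"xyz": [50, 100, 40], "turn": 0, "gripper": 100}, {"xyz": [75, 150, 50], "turn": 0, "gripper": 100}, {"xyz": [100, 200, 50], "turn": 0, "gripper": 100}, {"xyz": [125, 250, 50], "turn": 0, "gripper": 100}, {"xyz": [150, 300, 50], "turn": 0, "gripper": 100}, {"xyz": [180, 350, 50], "turn": 0, "gripper": 100}, {"xyz": [210, 400, 50], "turn": 0, "gripper": 100}, {"xyz": [235, 450, 50], "turn": 0, "gripper": 100}, {"xyz": [250, 500, 50], "turn": 0, "gripper": 100}, {"xyz": [260, 530, 50], "turn": 0, "gripper": 100}, {"xyz": [260, 530, 50], "turn": 0, "gripper": 100}])

```text
t: 1.6
tool_pos: [0.5086, 0.0409, 0.26]
orientation: [[0.891, 0.454, -0.001], [0.454, -0.891, 0.0], [-0.001, -0.0, -1.0]]
ft_force: [-0.3, -1.2, -0.8]
finger_gap: 0.0854
finger_force: 0.0
```

```bash
python3 - <<'E'
from h import *
f=grab("wrist"); save(f,"pics/w1.png"); s=sense(); print(s["tool_pos"],s["joints"],f["c2w"].round(3),f["mount"])
hsv=cv2.cvtColor(f["color"],cv2.COLOR_RGB2HSV)
for nm,lo,hi in (("blue",(100,90,40),(130,255,255)),("red",(0,120,60),(8,255,255))):
    k,l,st,c=cv2.connectedComponentsWithStats(cv2.inRange(hsv,lo,hi))
    for i in range(1,k):
        if st[i,4]>60: print(nm,st[i],c[i].round(1),bydepth(f,c[i].round()).round(3)[0])
E
```

```text
[0.50831403 0.03977807 0.26008393] [-7.52190582e-01  1.30848738e+01  9.68548730e+01 -1.11543793e-02
  7.01100940e+01  6.22966815e+01] [[ 0.454  0.85   0.266  0.578]
 [-0.891  0.433  0.136  0.075]
 [ 0.001 -0.299  0.954  0.423]
 [ 0.     0.     0.     1.   ]] [[-5.41365036e-04  9.54419898e-01  2.98466692e-01  7.68887904e-02]
 [ 9.99999026e-01  9.00555488e-04 -1.06592654e-03  8.81515120e-04]
 [-1.28612731e-03  2.98465824e-01 -9.54419456e-01 -1.63135012e-01]
 [ 0.00000000e+00  0.00000000e+00  0.00000000e+00  1.00000000e+00]]
blue [ 410  131  109  105 9002] [464.3 182.7] [ 0.56  -0.136  0.004]
blue [ 274  231  100   92 7216] [323.7 276.5] [ 0.366 -0.041  0.005]
red [272  60  30  30 713] [286.3  74.5] [0.575 0.11  0.058]
red [197 197  30  30 638] [211.3 211.7] [0.407 0.122 0.056]
```

View pics/w1.png

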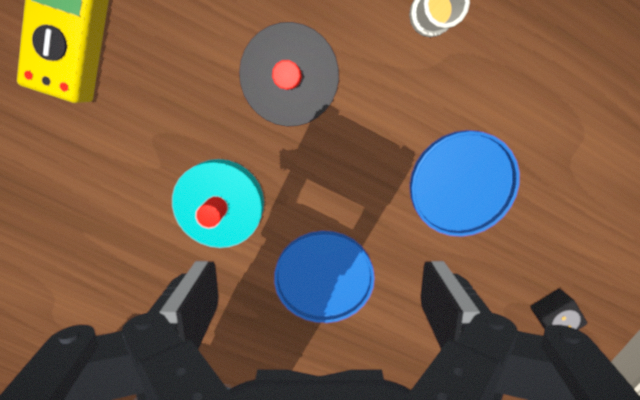

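The wrist view shows the cap at (288,74) with its knob at (286,74), the target dish at (464,183) and the lampholder at (440,10). Next I measure these with circle fits.

```bash
python3 - <<'E'
from h import *
def meas(n,f,lo,hi,near,z,lab):
    hsv=cv2.cvtColor(f["color"],cv2.COLOR_RGB2HSV)
    m=cv2.inRange(hsv,lo,hi)
    m=cv2.morphologyEx(m,cv2.MORPH_OPEN,np.ones((3,3)))
    cs,_=cv2.findContours(m,cv2.RETR_EXTERNAL,cv2.CHAIN_APPROX_NONE)
    c=[c for c in cs if cv2.contourArea(c)>50 and cv2.pointPolygonTest(c,near,False)>=0]
    for q in c:
        h=cv2.convexHull(q).reshape(-1,2)
        # dense hull points
        P=onplane(f,q.reshape(-1,2),z)[:,:2]
        c0,r=cv2.minEnclosingCircle(P.astype(np.float32)); e=cv2.fitEllipse((P*1000).astype(np.float32))
        print(n,lab,"enc",np.round(c0,4),round(r,4),"ell",np.round(e[0],1),np.round(e[1],1))
fw=grab("wrist"); ft=grab("top")
meas("w",fw,(100,90,40),(130,255,255),(464,183),.007,"holder")
meas("t",ft,(100,90,40),(130,255,255),(368,185),.007,"holder")
meas("w",fw,(0,110,60),(8,255,255),(286,74),.059,"knob")
meas("t",ft,(0,110,60),(8,255,255),(257,178),.056,"knob")
g=cv2.cvtColor(fw["color"],cv2.COLOR_RGB2HSV); print(g[74,260],g[110,290],g[74,220],g[40,370])
meas("w",fw,(0,0,20),(180,70,110),(260,74),.022,"cap")
E
```

```text
w holder enc [ 0.5582 -0.1358] 0.0687 ell [ 558.1 -136.2] [132.2 135.9]
t holder enc [ 0.5561 -0.134 ] 0.0672 ell [ 556.4 -134.2] [131.1 132.4]
w knob enc [0.575  0.1092] 0.0149 ell [574.7 109.4] [27.3 29. ]
[140   7 110] [  0   2 111] [ 13 143 144] [ 11 143 150]
```

>>> apply_moves(rows=[{"xyz": [32, 35, 0], "turn": 0, "gripper": 100}, {"xyz": [65, 70, -20], "turn": 0, "gripper": 100}, {"xyz": [65, 70, -70], "turn": 0, "gripper": 100}, {"xyz": [65, 70, -120], "turn": 0, "gripper": 100}, {"xyz": [65, 70, -160], "turn": 0, "gripper": 100}, {"xyz": [65, 70, -195], "turn": 0, "gripper": 100}, {"xyz": [65, 70, -220], "turn": 0, "gripper": 100}, {"xyz": [65, 70, -220], "turn": 0, "gripper": 60}, {"xyz": [65, 70, -220], "turn": 0, "gripper": 20}, {"xyz": [65, 70, -220], "turn": 0, "gripper": 20}, {"xyz": [65, 70, -220], "turn": 0, "gripper": 10}, {"xyz": [65, 70, -220], "turn": 0, "gripper": 10}], squeeze=30)

```text
t: 3.25
tool_pos: [0.5737, 0.1094, 0.0409]
orientation: [[0.892, 0.452, 0.001], [0.452, -0.892, 0.0], [0.001, 0.0, -1.0]]
ft_force: [1.1, -0.1, -0.0]
finger_gap: 0.0088
finger_force: 0.0
```

The gap is 9 mm with no force, so the grip missed the knob. I'll look before doing anything else.

```bash
python3 - <<'E'
from h import *
f=grab("wrist"); g=grab("scene")
a=f["color"]; b=cv2.resize(g["color"][130:280,260:440],None,fx=2.66,fy=2.66,interpolation=cv2.INTER_CUBIC)
a=cv2.resize(a,(480,300)); b=cv2.resize(b,(320,267)); c=np.zeros((300,800,3),np.uint8); c[:,:480]=a; c[:267,480:]=b
cv2.imwrite("pics/w2.png",c[:,:,::-1]); print(sense()["finger_gap"])
E
```

```text
0.008716852665436639
```

View pics/w2.png

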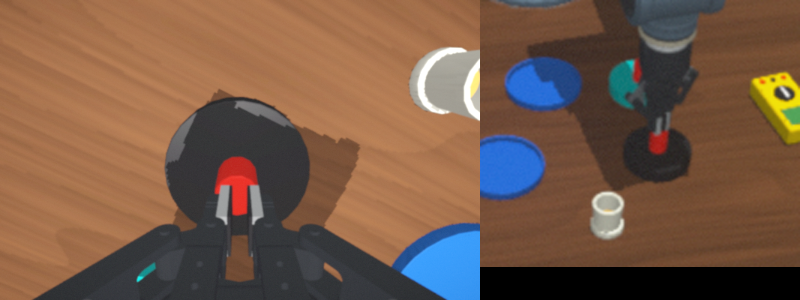

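The fingers shut without touching the knob and seem to sit above it, at about (240,190) in the left picture. I'll check the heights by depth.

```bash
python3 - <<'E'
from h import *
f=grab("wrist")
for u,v in [(318,220),(318,238),(318,262),(318,280),(300,248),(300,256),(300,270),(300,285),(340,256),(340,270),(340,290),(260,180)]:
    P=bydepth(f,[[u,v]])[0]; print(u,v,f["color"][v,u],P.round(4))
R=np.array(sense()["orientation"]);
hsv=cv2.cvtColor(f["color"],cv2.COLOR_RGB2HSV); vs,us=np.nonzero(cv2.inRange(hsv,(0,120,60),(8,255,255)))
P=bydepth(f,np.c_[us,vs]); t=(P-sense()["tool_pos"])@R
print("red z pct",np.percentile(P[:,2],[1,10,50,90,99]).round(4)); tp=P[:,2]>np.percentile(P[:,2],80)
top=np.abs(P[:,2]-np.percentile(P[:,2],95))<.003
print("tool frame red min max",np.percentile(t,[1,99],axis=0).round(4), P.min(0),P.max(0))
E
```

```text
318 220 [191  42  36] [0.5872 0.1158 0.0417]
318 238 [236  53  43] [0.5852 0.1147 0.0583]
318 262 [234  51  43] [0.5749 0.1095 0.0592]
318 280 [233  50  37] [0.5666 0.1053 0.0592]
300 248 [162 157 157] [0.5807 0.1211 0.0664]
300 256 [157 160 161] [0.5816 0.121  0.0754]
300 270 [158 161 162] [0.5807 0.12   0.0846]
300 285 [158 160 161] [0.5813 0.1197 0.096 ]
340 256 [158 161 161] [0.588  0.106  0.0733]
340 270 [159 162 162] [0.5881 0.1069 0.0858]
340 290 [199 199 201] [0.5871 0.1072 0.0985]
260 180 [53 55 56] [0.5875 0.1501 0.0241]
red z pct [0.0233 0.031  0.0575 0.0594 0.0687]
tool frame red min max [[-0.0114 -0.0144 -0.0281]
 [ 0.0153  0.0119  0.0172]] [0.54185598 0.08985506 0.02181749] [0.64251317 0.14336956 0.20381626]
```

```bash
python3 - <<'E'
from h import *
f=grab("wrist"); s=sense(); R=np.array(s["orientation"])
hsv=cv2.cvtColor(f["color"],cv2.COLOR_RGB2HSV)
vs,us=np.mgrid[235:330,270:365]; uv=np.c_[us.ravel(),vs.ravel()]
h=hsv[uv[:,1],uv[:,0]]; k=(h[:,1]<40)&(h[:,2]>120); uv=uv[k]
t=(bydepth(f,uv)-s["tool_pos"])@R
for side in (-1,1):
    q=t[np.sign(t[:,1])==side]; print(side,len(q),np.percentile(q[:,2],[.5,2,5,50,95,98,99.5]).round(4),np.percentile(q[:,1],[2,50,98]).round(4),np.percentile(q[:,0],[2,98]).round(4))
g=grab("scene"); vs,us=np.mgrid[160:225,345:385]; uv=np.c_[us.ravel(),vs.ravel()]
P=bydepth(g,uv).reshape(vs.shape+(3,)); 
for v in range(170,222,4): print(v,[ (tuple(g["color"][v,u]//10),P[v-160,u-345].round(3)[2]) for u in (356,360,364)])
E
```

```text
-1 608 [-0.0627 -0.0588 -0.0582 -0.0459 -0.0276 -0.0261 -0.025 ] [-0.0105 -0.0071 -0.0049] [0.0077 0.0122]
1 629 [-0.0647 -0.0588 -0.0581 -0.0463 -0.0273 -0.0259 -0.025 ] [0.0068 0.0091 0.0118] [0.009  0.0123]
170 [((np.uint8(4), np.uint8(4), np.uint8(4)), np.float64(0.201)), ((np.uint8(4), np.uint8(4), np.uint8(5)), np.float64(0.202)), ((np.uint8(4), np.uint8(4), np.uint8(4)), np.float64(0.204))]
174 [((np.uint8(4), np.uint8(4), np.uint8(4)), np.float64(0.183)), ((np.uint8(4), np.uint8(4), np.uint8(4)), np.float64(0.178)), ((np.uint8(4), np.uint8(4), np.uint8(4)), np.float64(0.191))]
178 [((np.uint8(4), np.uint8(4), np.uint8(5)), np.float64(0.168)), ((np.uint8(4), np.uint8(4), np.uint8(4)), np.float64(0.166)), ((np.uint8(4), np.uint8(4), np.uint8(4)), np.float64(0.168))]
182 [((np.uint8(4), np.uint8(4), np.uint8(4)), np.float64(0.155)), ((np.uint8(4), np.uint8(4), np.uint8(4)), np.float64(0.156)), ((np.uint8(4), np.uint8(4), np.uint8(4)), np.float64(0.144))]
186 [((np.uint8(4), np.uint8(4), np.uint8(5)), np.float64(0.131)), ((np.uint8(4), np.uint8(4), np.uint8(4)), np.float64(0.142)
[... 905 characters left out ...]
p.uint8(16), np.uint8(5), np.uint8(5)), np.float64(0.058)), ((np.uint8(16), np.uint8(3), np.uint8(2)), np.float64(0.055))]
210 [((np.uint8(14), np.uint8(3), np.uint8(2)), np.float64(0.04)), ((np.uint8(17), np.uint8(3), np.uint8(3)), np.float64(0.045)), ((np.uint8(14), np.uint8(3), np.uint8(3)), np.float64(0.041))]
214 [((np.uint8(13), np.uint8(3), np.uint8(3)), np.float64(0.028)), ((np.uint8(17), np.uint8(3), np.uint8(2)), np.float64(0.034)), ((np.uint8(10), np.uint8(4), np.uint8(3)), np.float64(0.024))]
218 [((np.uint8(3), np.uint8(3), np.uint8(3)), np.float64(0.022)), ((np.uint8(4), np.uint8(4), np.uint8(3)), np.float64(0.026)), ((np.uint8(4), np.uint8(3), np.uint8(3)), np.float64(0.025))]
```

Two views agree that the fingertips really sit about 24 mm behind the reported TCP, not 8 mm ahead of it. So I'll open, go 33 mm lower, and regrip.

>>> apply_moves(rows=[{"xyz": [0, 0, 0], "turn": 0, "gripper": 60}, {"xyz": [0, 0, 0], "turn": 0, "gripper": 60}, {"xyz": [0, 0, 0], "turn": 0, "gripper": 60}, {"xyz": [0, 0, -10], "turn": 0, "gripper": 60}, {"xyz": [0, 0, -20], "turn": 0, "gripper": 60}, {"xyz": [0, 0, -28], "turn": 0, "gripper": 60}, {"xyz": [0, 0, -33], "turn": 0, "gripper": 60}, {"xyz": [0, 0, -33], "turn": 0, "gripper": 20}, {"xyz": [0, 0, -33], "turn": 0, "gripper": 20}, {"xyz": [0, 0, -33], "turn": 0, "gripper": 20}, {"xyz": [0, 0, -33], "turn": 0, "gripper": 20}, {"xyz": [0, 0, -33], "turn": 0, "gripper": 20}], squeeze=30)

```text
t: 5.0
tool_pos: [0.5735, 0.1094, 0.0075]
orientation: [[0.892, 0.452, 0.0], [0.452, -0.892, 0.0], [0.0, 0.0, -1.0]]
ft_force: [-0.1, 0.5, -1.2]
finger_gap: 0.0271
finger_force: 29.6
```

>>> apply_moves(rows=[{"xyz": [0, 0, 15], "turn": 0, "gripper": 20}, {"xyz": [0, 0, 40], "turn": 0, "gripper": 20}, {"xyz": [0, 0, 70], "turn": 0, "gripper": 20}, {"xyz": [-2, -25, 80], "turn": 0, "gripper": 20}, {"xyz": [-5, -65, 80], "turn": 0, "gripper": 20}, {"xyz": [-8, -110, 80], "turn": 0, "gripper": 20}, {"xyz": [-11, -155, 80], "turn": 0, "gripper": 20}, {"xyz": [-14, -200, 80], "turn": 0, "gripper": 20}, {"xyz": [-16, -230, 80], "turn": 0, "gripper": 20}, {"xyz": [-17, -245, 75], "turn": 0, "gripper": 20}, {"xyz": [-17, -245, 70], "turn": 0, "gripper": 20}, {"xyz": [-17, -245, 70], "turn": 0, "gripper": 20}])

```text
t: 6.5
tool_pos: [0.5563, -0.1345, 0.077]
orientation: [[0.892, 0.452, -0.001], [0.452, -0.892, 0.001], [-0.001, -0.001, -1.0]]
ft_force: [0.1, 0.5, -0.6]
finger_gap: 0.0268
finger_force: 29.7
```

```bash
python3 - <<'E'
from h import *
f=grab("wrist"); g=grab("top"); print(sense()["tool_pos"])
a=cv2.resize(f["color"],(480,300)); b=cv2.resize(g["color"][110:250,200:440],None,fx=320/240,fy=320/240); c=np.zeros((300,800,3),np.uint8); c[:,:480]=a; c[:b.shape[0],480:]=b
cv2.imwrite("pics/w3.png",c[:,:,::-1])
E
```

```text
[ 0.55660085 -0.13459585  0.07744918]
```

View pics/w3.png

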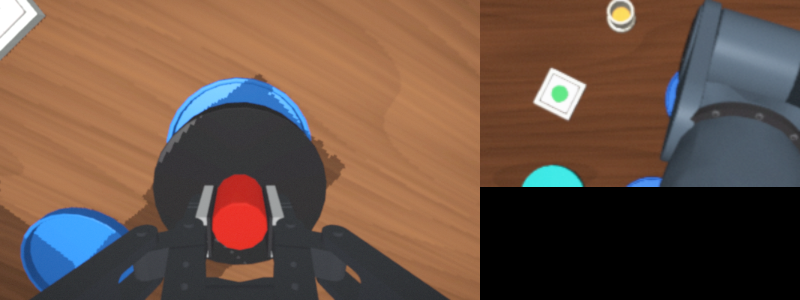

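The cap hangs level over the dish, and the top view shows the bezel with the green disc at about (559,93), rotated about 25°. Now I lower the cap gently and release it.

>>> apply_moves(rows=[{"xyz": [0, 0, -20], "turn": 0, "gripper": 20}, {"xyz": [0, 0, -38], "turn": 0, "gripper": 20}, {"xyz": [0, 0, -50], "turn": 0, "gripper": 20}, {"xyz": [0, 0, -58], "turn": 0, "gripper": 20}, {"xyz": [0, 0, -62], "turn": 0, "gripper": 20}, {"xyz": [0, 0, -65], "turn": 0, "gripper": 20}, {"xyz": [0, 0, -66], "turn": 0, "gripper": 20}, {"xyz": [0, 0, -66], "turn": 0, "gripper": 20}])

```text
t: 7.6
tool_pos: [0.5567, -0.1357, 0.0117]
orientation: [[0.892, 0.452, 0.0], [0.452, -0.892, -0.0], [0.0, 0.0, -1.0]]
ft_force: [-0.7, -0.0, -0.4]
finger_gap: 0.0268
finger_force: 29.7
```

>>> apply_moves(rows=[{"xyz": [0, 0, 0], "turn": 0, "gripper": 40}, {"xyz": [0, 0, 0], "turn": 0, "gripper": 65}, {"xyz": [0, 0, 0], "turn": 0, "gripper": 65}, {"xyz": [0, 0, 0], "turn": 0, "gripper": 65}, {"xyz": [0, 0, 20], "turn": 0, "gripper": 65}, {"xyz": [0, 0, 60], "turn": 0, "gripper": 65}, {"xyz": [0, 0, 110], "turn": 0, "gripper": 65}, {"xyz": [0, 10, 160], "turn": 0, "gripper": 20}, {"xyz": [0, 60, 185], "turn": 0, "gripper": 0}, {"xyz": [0, 105, 185], "turn": 0, "gripper": 0}, {"xyz": [0, 130, 185], "turn": 0, "gripper": 0}, {"xyz": [0, 130, 185], "turn": 0, "gripper": 0}])

```text
t: 9.1
tool_pos: [0.5565, -0.0043, 0.1979]
orientation: [[0.891, 0.454, 0.001], [0.454, -0.891, -0.0], [0.001, 0.001, -1.0]]
ft_force: [0.3, -0.1, -0.1]
finger_gap: 0.0002
finger_force: 0.0
```

```bash
cat > m.py <<'E'
from h import *
f=grab("wrist"); save(f,"pics/w4.png"); s=sense(); print(s["tool_pos"],s["joints"].round(1))
hsv=cv2.cvtColor(f["color"],cv2.COLOR_RGB2HSV)
def comps(lo,hi,a=60):
    m=cv2.morphologyEx(cv2.inRange(hsv,lo,hi),cv2.MORPH_OPEN,np.ones((3,3)))
    return [c for c in cv2.findContours(m,cv2.RETR_EXTERNAL,cv2.CHAIN_APPROX_NONE)[0] if cv2.contourArea(c)>a]
for nm,lo,hi,z in (("green",(50,80,60),(75,255,255),.010),("red",(0,110,60),(8,255,255),.063),("blue",(100,90,40),(130,255,255),.007),("white",(0,0,140),(180,45,255),.010)):
    for c in comps(lo,hi):
        P=onplane(f,c.reshape(-1,2),z); e=cv2.fitEllipse((P[:,:2]*1000).astype(np.float32))
        r=cv2.minAreaRect((P[:,:2]*1000).astype(np.float32)); cc=c.reshape(-1,2).mean(0)
        print(nm,cc.round(),"ell",np.round(e[0],1),np.round(e[1],1),"rect",np.round(r[0],1),np.round(r[1],1),round(r[2],1),"depth z",bydepth(f,[cc])[0].round(4))
E
python3 m.py
```

```text
[ 0.55656814 -0.00536005  0.19763188] [-5.3 21.5 94.5 -0.  63.9 57.7]
green [220.  97.] ell [575.8 110.6] [27.  27.4] rect [575.3 110.7] [27.1 27.3] 26.5 depth z [0.576  0.1106 0.0101]
red [134. 253.] ell [414.5 118.2] [25.6 49.5] rect [415.4 118.2] [24.9 47.2] 69.0 depth z [0.4117 0.1195 0.0578]
red [441. 235.] ell [ 561.4 -129. ] [28.5 45.9] rect [ 561.4 -128.4] [44.9 28.5] 72.4 depth z [ 0.5621 -0.1285  0.0631]
blue [316. 346.] ell [ 357.2 -103.4] [ 9.9 20.8] rect [ 356.3 -104.6] [19.2 11. ] 20.8 depth z [ 0.3583 -0.1028  0.0087]
blue [255. 289.] ell [396.5  -6.4] [45.9 77.1] rect [396.8  -1.1] [56.  69.2] 15.5 depth z [ 0.3944 -0.0051  0.0041]
blue [422. 213.] ell [ 557.  -138.3] [124.9 132.4] rect [ 558.6 -131.4] [128.7 133.5] 75.2 depth z [ 0.5662 -0.1179  0.0272]
white [548. 366.] ell [ 460.8 -384.2] [20.9 38.9] rect [ 462.2 -383.3] [39.6 20.3] 85.1 depth z [ 0.4721 -0.3525  0.0347]
white [221.  96.] ell [576.1 110.3] [79.  79.3] rect [576.  110.4] [67.8 68.3] 61.8 depth z [0.5773 0.1104 0.0099]
white [389.  22.] ell [ 7.06e+02 -1.00e-01] [42.  56.2] rect [704.1  -2.2] [43.3 56.6] 27.6 depth z [ 7.045e-01 -1.000e-04  1.940e-02]
```

View pics/w4.png

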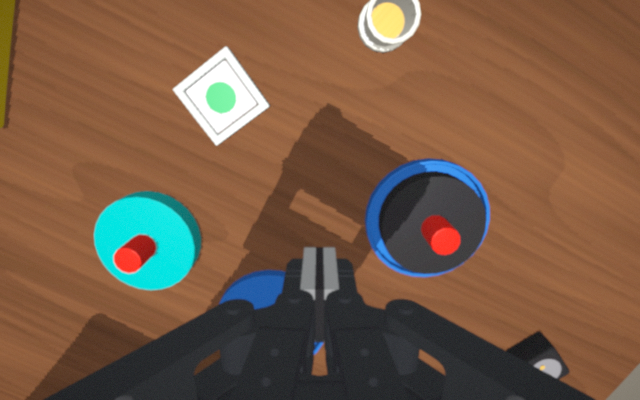

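The cap sits in the dish, with its knob at (441,235) and the knob top at 63 mm as expected. The tower is at (221,97), i.e. (0.576, 0.1105), with sides at 61.8°, so I turn +35° to align for the later grip and go down with the gripper shut.

>>> apply_moves(rows=[{"xyz": [6, 40, 0], "turn": 0.17, "gripper": 0}, {"xyz": [12, 80, 0], "turn": 0.34, "gripper": 0}, {"xyz": [19, 110, -20], "turn": 0.5, "gripper": 0}, {"xyz": [19, 116, -65], "turn": 0.607, "gripper": 0}, {"xyz": [19, 116, -110], "turn": 0.607, "gripper": 0}, {"xyz": [19, 116, -150], "turn": 0.607, "gripper": 0}, {"xyz": [19, 116, -180], "turn": 0.607, "gripper": 0}, {"xyz": [19, 116, -198], "turn": 0.607, "gripper": 0}, {"xyz": [19, 116, -205], "turn": 0.607, "gripper": 0}, {"xyz": [19, 116, -205], "turn": 0.607, "gripper": 0}])

```text
t: 10.4
tool_pos: [0.5759, 0.1102, -0.008]
orientation: [[0.475, 0.88, 0.001], [0.88, -0.475, 0.0], [0.0, 0.001, -1.0]]
ft_force: [0.3, 0.4, 0.3]
finger_gap: 0.0003
finger_force: 0.0
```

>>> apply_moves(rows=[{"xyz": [0, 0, -3], "turn": 0, "gripper": 0}, {"xyz": [0, 0, -6], "turn": 0, "gripper": 0}, {"xyz": [0, 0, -8], "turn": 0, "gripper": 0}, {"xyz": [0, 0, -8], "turn": 0, "gripper": 0}])

```text
t: 10.9
tool_pos: [0.5763, 0.1104, -0.0154]
orientation: [[0.475, 0.88, 0.002], [0.88, -0.475, 0.0], [0.001, 0.001, -1.0]]
ft_force: [-2.2, -1.2, 13.2]
finger_gap: -0.0003
finger_force: 6.7
```

13 N means it is probably at the stop. I'll withdraw and look.

>>> apply_moves(rows=[{"xyz": [0, 0, -1], "turn": 0, "gripper": 0}, {"xyz": [0, 0, -1], "turn": 0, "gripper": 0}, {"xyz": [0, 0, 10], "turn": 0, "gripper": 0}, {"xyz": [0, 0, 30], "turn": 0, "gripper": 0}, {"xyz": [0, 0, 60], "turn": 0, "gripper": 0}, {"xyz": [0, 0, 90], "turn": 0, "gripper": 60}, {"xyz": [0, 0, 100], "turn": 0, "gripper": 100}, {"xyz": [0, 0, 100], "turn": 0, "gripper": 100}, {"xyz": [0, 0, 100], "turn": 0, "gripper": 100}])

```text
t: 12.02
tool_pos: [0.5748, 0.1103, 0.0823]
orientation: [[0.475, 0.88, -0.002], [0.88, -0.475, -0.0], [-0.001, -0.002, -1.0]]
ft_force: [-0.3, -0.2, -0.4]
finger_gap: 0.0724
finger_force: 0.0
```

```bash
python3 - <<'E'
from h import *
f=grab("wrist"); save(f,"pics/w5.png"); s=sense(); print(s["tool_pos"],s["joints"].round(1))
for n in ("scene","wrist"):
    f=grab(n) if n=="scene" else f
    hsv=cv2.cvtColor(f["color"],cv2.COLOR_RGB2HSV)
    for c in cv2.findContours(cv2.inRange(hsv,(50,80,60),(75,255,255)),cv2.RETR_EXTERNAL,cv2.CHAIN_APPROX_NONE)[0]:
        if cv2.contourArea(c)>20:
            cc=c.reshape(-1,2).mean(0); print(n,cc.round(),bydepth(f,[cc])[0].round(4),onplane(f,[cc],.048)[0].round(4))
E
```

```text
[0.57484338 0.110284   0.08231536] [ 6.3 32.7 95.1  0.  52.3 34.7]
scene [360. 206.] [0.5768 0.1115 0.0493] [0.5753 0.1119 0.048 ]
scene [440. 194.] [0.5513 0.3554 0.037 ] [0.563 0.349 0.048]
wrist [360. 206.] [0.5768 0.1115 0.0493] [0.5753 0.1119 0.048 ]
wrist [440. 194.] [0.5513 0.3554 0.037 ] [0.563 0.349 0.048]
```

View pics/w5.png

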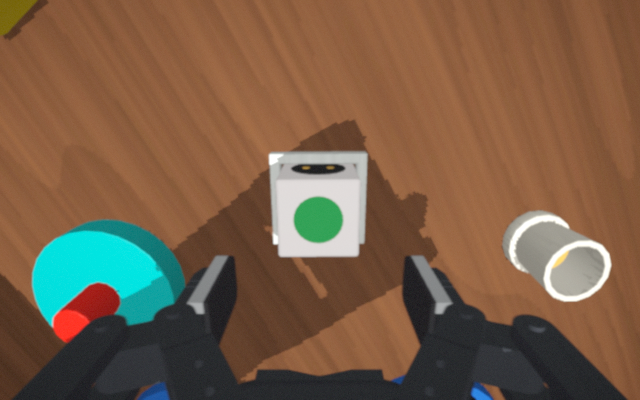

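The tower has sprung up (green disc at (318,219), top at 48 mm) and sits square between the jaws. Next I lower, grip and check.

>>> apply_moves(rows=[{"xyz": [0, 0, -25], "turn": 0, "gripper": 100}, {"xyz": [0, 0, -50], "turn": 0, "gripper": 100}, {"xyz": [0, 0, -70], "turn": 0, "gripper": 100}, {"xyz": [0, 0, -83], "turn": 0, "gripper": 100}, {"xyz": [0, 0, -88], "turn": 0, "gripper": 100}, {"xyz": [0, 0, -88], "turn": 0, "gripper": 65}, {"xyz": [0, 0, -88], "turn": 0, "gripper": 50}, {"xyz": [0, 0, -88], "turn": 0, "gripper": 45}, {"xyz": [0, 0, -88], "turn": 0, "gripper": 45}, {"xyz": [0, 0, -88], "turn": 0, "gripper": 45}], squeeze=60)

```text
t: 13.38
tool_pos: [0.5745, 0.1111, -0.004]
orientation: [[0.475, 0.88, -0.002], [0.88, -0.475, 0.001], [-0.0, -0.002, -1.0]]
ft_force: [-7.2, 5.3, 3.8]
finger_gap: 0.0489
finger_force: 68.0
```

>>> apply_moves(rows=[{"xyz": [-1, 1, 0], "turn": 0, "gripper": 45}, {"xyz": [-1, 1, 7], "turn": 0, "gripper": 45}, {"xyz": [-1, 1, 14], "turn": 0, "gripper": 45}, {"xyz": [-1, 1, 21], "turn": 0, "gripper": 45}, {"xyz": [-1, 1, 28], "turn": 0, "gripper": 45}, {"xyz": [-1, 1, 35], "turn": 0, "gripper": 45}, {"xyz": [-1, 1, 42], "turn": 0, "gripper": 45}, {"xyz": [-1, 1, 49], "turn": 0, "gripper": 45}, {"xyz": [-1, 1, 56], "turn": 0, "gripper": 45}, {"xyz": [-1, 1, 62], "turn": 0, "gripper": 45}, {"xyz": [-1, 1, 67], "turn": 0, "gripper": 45}, {"xyz": [-1, 1, 67], "turn": 0, "gripper": 45}])

```text
t: 14.88
tool_pos: [0.5744, 0.1113, 0.0633]
orientation: [[0.475, 0.88, -0.0], [0.88, -0.475, -0.0], [-0.0, -0.0, -1.0]]
ft_force: [-3.9, -5.2, 1.3]
finger_gap: 0.0492
finger_force: 67.6
```

>>> apply_moves(rows=[{"xyz": [0, 0, 2], "turn": 0, "gripper": 45}, {"xyz": [0, 0, 3], "turn": 0, "gripper": 45}, {"xyz": [0, 0, 3], "turn": 0, "gripper": 45}])

```text
t: 15.25
tool_pos: [0.5744, 0.1113, 0.0656]
orientation: [[0.475, 0.88, -0.0], [0.88, -0.475, -0.0], [-0.0, -0.0, -1.0]]
ft_force: [-2.4, -4.3, -4.9]
finger_gap: 0.0489
finger_force: 66.8
```

>>> apply_moves(rows=[{"xyz": [0, 0, 0], "turn": 0, "gripper": 100}, {"xyz": [0, 0, 0], "turn": 0, "gripper": 100}, {"xyz": [0, 0, 0], "turn": 0, "gripper": 100}, {"xyz": [0, 0, 0], "turn": 0, "gripper": 100}, {"xyz": [0, 0, 25], "turn": 0, "gripper": 100}, {"xyz": [0, 0, 60], "turn": 0, "gripper": 100}, {"xyz": [0, 0, 100], "turn": 0, "gripper": 100}, {"xyz": [0, 0, 120], "turn": 0, "gripper": 100}, {"xyz": [0, 0, 120], "turn": 0, "gripper": 100}])

```text
t: 16.38
tool_pos: [0.5752, 0.1115, 0.1868]
orientation: [[0.475, 0.88, 0.003], [0.88, -0.475, 0.0], [0.002, 0.002, -1.0]]
ft_force: [0.6, -0.3, 0.1]
finger_gap: 0.0857
finger_force: 0.0
```

```bash
python3 - <<'E'
from h import *
for n in ("wrist","scene"):
    f=grab(n); save(f,f"pics/e_{n}.png")
    hsv=cv2.cvtColor(f["color"],cv2.COLOR_RGB2HSV)
    for nm,lo,hi in (("g",(50,80,60),(75,255,255)),("r",(0,120,60),(8,255,255))):
      for c in cv2.findContours(cv2.inRange(hsv,lo,hi),cv2.RETR_EXTERNAL,cv2.CHAIN_APPROX_NONE)[0]:
        if cv2.contourArea(c)>40:
            cc=c.reshape(-1,2).mean(0); print(n,nm,cc.round(),bydepth(f,[cc])[0].round(4))
E
```

```text
wrist g [318. 203.] [0.5759 0.1113 0.1177]
wrist r [409. 372.] [ 0.5597 -0.1232  0.0488]
wrist r [152. 250.] [0.4122 0.1268 0.0598]
wrist r [72. 25.] [0.4565 0.3232 0.0338]
scene g [439. 194.] [0.5474 0.357  0.0333]
scene r [271. 213.] [ 0.5677 -0.1354  0.0547]
scene r [350. 168.] [0.4088 0.1225 0.0519]
```

View pics/e_scene.png

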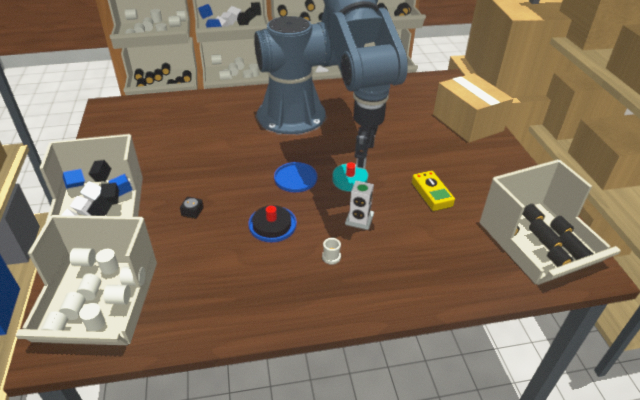

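The tower top is at 118 mm, which is full height, at (360,190). The cap lies flat in the dish at (271,222), the goods haven't moved, and the gripper is clear.

```bash
python3 -c "
from workcell import robot; print(robot.sign_off())"
```

```text
the job is handed in; nothing more can be done
None
```

I handed the job in: the cap lies flat in the right-hand blue dish, and the tower stands at full height (top measured at 118 mm), with the goods undisturbed and the gripper clear; the hand-in call gave no verdict.

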